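Unclamp the chute gate and stand it in the brass tray

TASK

Open the puzzle chute: flip the red-handled toggle clamp arm up past centre so that it stays open, then lift the wooden gate block straight up out of its guides. Stand the gate upright inside the oval brass tray, lengthwise along the tray; set it down rather than dropping it, and leave the tray and the other things where they are.

Things in the scene. Friction and masses are not known exactly. Their poses are not given: they have to be found in the camera images.
- chute_stand: Fixed stand: zinc-lined pine board, 180 mm wide, sloping down (22 degrees) from 150 mm high at y = -260 mm into a level chute, 124 mm wide, floor 55 and walls 90 mm high, ending at y = +85 mm. Origin on the table below the middle of the gate's seat; x across the chute towards the clamp pedestal (centre x = +100 mm), y down the chute, z up.
- clamp_hinge (a point): The clamp arm's hinge, on the pedestal, 147 mm above the table, at x = +100 mm of the stand. The hinge axis is level, along the stand's y.
- clamp_handle (a point): Middle of the clamp arm's red grip: 62 mm long along the arm, 18 mm wide along the hinge axis, 16 mm high, 155 mm from the hinge. Shut, the arm lies level from the hinge to the stand's -x over the gate, grip middle at stand x = -55 mm, 147 mm above the table. Pinch it from above across the 18 mm, fingers closing along the stand's y; it can turn between them.
- clamp_arm (a joint): Angle of the clamp arm (rad): about 0 shut, rubber foot pressing on the gate; 1.57 upright; 1.95 open stop, leaning back away from the gate. Over-centre action: let go below about 1.25 it snaps shut, beyond that it flips on to the open stop by itself. Raising it takes about 2 N at the grip.
- gate_center (a point): Centre of the loose gate, 35 mm above its underside: brown wooden block, brass strip on top, 70 high, 22 thick, 0.14 kg; lower part 96 long, 40 high, upper part (grip) 56 long, 30 high (mm). x along its length, y across its thickness, z up; at first parallel to the stand's. It stands on the chute floor (55 mm) between guides 30 mm high, 2 mm play each side.
- brass_tray: Loose oval brass tray, 220 mm long (x) and 150 mm wide (y), 0.6 kg; flat floor 4 mm thick, round rim 12 mm high. Origin at the middle of its underside, z up.
- catch_box: Loose open tin catch box 110 x 100 x 38 mm under the chute's end; origin at the middle of its underside. Leave alone.
- tweezer_case: Loose blue and clear plastic tweezer case, 150 mm long (x), 32 mm wide, 20 mm high; origin at the middle of its underside. Leave alone.
- prism: Loose three-sided glass prism paperweight, 90 mm long (x), about 48 mm wide and 42 mm high; origin on its underside below the middle. Leave alone.
Not all that is in view belongs to the job. There is more than one size of the part that bears gate_center; the job needs the middle-sized. Several things have the shape of the brass_tray; the one meant has the colours described above.

How it is judged (in metres and radians):
On the way, in this order (a step that is already met when the one before it is completed fails the run):
1. the clamp arm is flipped open past centre while the gate still sits in its guides (value of joint clamp_arm above 1.6 rad and z of gate_center in the frame of chute_stand below 0.105 m and horizontal distance between gate_center and chute_stand below 0.015 m), for 0.2 s.
2. the gate is lifted clear of its guides, the clamp still open (value of joint clamp_arm above 1.6 rad and z of gate_center in the frame of chute_stand above 0.13 m), for 0.1 s.
At the end, for the whole second after the job is handed in: Clamp arm rests open (over 1.6 rad). Gate at rest, upright within 7 degrees, flat on the tray floor: centre within 60 mm along and 55 mm across of the tray's middle, 34 to 44 mm above its underside, length within 20 degrees of the tray's. Tray level (value of joint clamp_arm above 1.6 rad and angle between gate_center's own z axis and vertical below 0.12 rad and x of gate_center in the frame of brass_tray between -0.06 and 0.06 m and y of gate_center in the frame of brass_tray between -0.055 and 0.055 m and z of gate_center in the frame of brass_tray between 0.034 and 0.044 m and angle between the x axis of gate_center and the x axis of brass_tray, either way round below 0.35 rad and angle between brass_tray's own z axis and vertical below 0.08 rad and linear speed of gate below 0.03 m/s); the robot touches nothing.
It fails at once if the gate falls free (is dropped or tipped over) (linear speed of gate above 0.5 m/s and contact force between gate and the fingers below 0.05 N).
It fails at once if the tray is shoved more than 40 mm (distance of brass_tray from where it was at the start of the episode above 0.04 m).
It fails at once if the catch box, tweezer case or prism is moved more than 30 mm (distance of any of catch_box, tweezer_case, prism from where it was at the start of the episode above 0.03 m).
It also fails if it takes over 56 s, if anything falls off the work surface, if the arm or the gripper's body presses on something with over 40 N, if the wrist force passes 120 N, or if a joint passes its speed limit or range.

ROBOT

A 7-joint arm with a two-finger parallel gripper is mounted at the origin on the work surface. World frame = base frame: x ahead of the robot, y to its left, z up, the work surface at z = 0. Lengths are in mm, angles in rad, forces in N, time in s.
With the tool pointing down it reaches from about 400 to 850 mm from the base axis. Payload 10.4 kg.
Tool frame: the origin (TCP) lies midway between the tips of the shut fingers; the grasp point (between the pads) lies 19 mm behind it; z points along the fingers, y is the line along which they close (so a half turn about z gives the same grasp; the last joint's range is limited). The gripper opens to 87 mm and grips with 3 to 60 N. Pads are 19 mm wide; open, the fingers measure 117 mm over their backs; the gripper's body (75 mm by 190 mm) begins 51 mm behind the grasp point.
Start: joints at [1.3, 0.332, -0.065, 1.46, 0.022, 1.35, -0.088], TCP at [153.316, -605.926, 222.576] pointing down, gripper open.
Joint ranges: [-2.6, 2.6], [-0.5, 2.12], [-1.47, 1.34], [0.16, 2.42], [-1.27, 4.41], [0.06, 2.06], [-2.6, 2.6]. Speed limits (rad/s): [2.22, 2.22, 2.79, 2.79, 3.14, 3.14, 3.14].

INTERFACE

Orientations are given as a unit quaternion [x, y, z, w].
In Python, from rig import monitor, snapshot, order gives the robot as it stands. The module is installed in compiled form; this text tells all that it offers.
- The arm moves only by the tool carry_out, never from a script. Its argument "rows" is a list of rows, each a list of 3 entries, a list of its own where there are three numbers: the gripper's target within -1 to 1 (fully open at 1, half-way at 0, shut at -1), then the shift along the world's x, y, z in units of 250 mm (1.0 is 250 mm), then the turn, a rotation vector about the world's x, y, z in units of pi/4 rad (1.0 is pi/4 rad). A call has 1 to 5 rows; each row is the pose to reach, as a shift and turn from the pose commanded when the call began; what a row does not reach only later rows make up. A row lasts 1/10 s, in which the tool goes at most 50 mm and 8.59 degrees, less where a joint would pass 70% of its speed; a pose out of reach is approached as far as the arm can. A call with a number of a shift or a turn outside -1 to 1 is refused whole. A call with a gripper value outside its range is refused whole. The fingers move at their own pace and stop on an object; the grip force is fixed at half the most. Time passes only in rows, so rows that repeat a pose let the fingers close. It gives the time, the measured TCP pose, the force, the opening and the grip force at its end, in the units of the state.
- monitor.read_state(): the state, without advancing time (a new reading comes with each control period).
- snapshot(name): name is "side" or "top" or "wrist"; returns a dict with "image" (384x512x3 uint8, blue, green, red), "z_map" (384x512 float32, mm along the optical axis (not along the pixel's ray), 0 where there is no reading), "K" (3x3 intrinsics, pixels), "k1" (the pictures are not rectified: a ray, as slopes to the right and down, at radius r is drawn at 1 + k1 r^2 times it, then the intrinsics apply), "R" (3x3) and "t" (3): a world point X has camera coordinates R X + t. Camera axes: x right, y down, z forward; pixel columns grow to the right and rows downward; lengths in mm; the calibration is good to about 2 mm. A picture is of the moment at which its call begins.
- order.sign_off(): hands the job in; it is judged then, once.
The state is a dict: "clock": time; "joints": joint angles; "qd": joint speeds; "effort": joint torques, N m; "tcp_pos": TCP position; "orientation": TCP orientation; "contact_force": force on the tool from outside, world axes, zero at the start; "torque": the same for the moment, N m; "width": finger opening in mm; "grip_force": force on a finger pad.
Only numpy, scipy, OpenCV 4.12 (cv2) and the standard library are available. Lean on these libraries where they do the work, as an engineer would, in place of code of your own. Each camera call takes 0.05 s, during which the arm holds its last target. There are 200 camera calls.

## Working session

There is one attempt and no reset: what is moved stays moved. The work goes in short steps, Python scripts to look and compute and a tool call to move; the robot and the scene stay as the last step left them, time stands still between calls to the robot, and variables do not carry over. Pictures are saved under pics/ and viewed, at most 10 in all, crops included, and the job is handed in when it is done.

Besides the shell and the picture viewer there is one more tool, called after "Call:" by a JSON object that holds its "name" and its "arguments", one argument or row to a line. carry_out: Moves the arm, as the interface text tells. Shifts and turns lie within -1 to 1; 1 stands for 250 mm of shift or pi/4 rad of turn. Its arguments: {"type":"object","properties":{"rows":{"type":"array","items":{"type":"array"}}},"required":["rows"]}

```bash
mkdir -p pics; cat > h.py <<'E'
import numpy as np, cv2, pickle
def ray(s,u,v):
    K=s['K']; d=np.array([(u-K[0,2])/K[0,0],(v-K[1,2])/K[1,1]]); x=d.copy()
    for _ in range(20): x=d/(1+s['k1']*(x@x))
    return np.array([x[0],x[1],1.])
def dep(s,u,v,z=None):
    z=z or float(s['z_map'][int(v),int(u)])
    return s['R'].T@(ray(s,u,v)*z-s['t'])
def plane(s,u,v,h):
    C=-s['R'].T@s['t']; d=s['R'].T@ray(s,u,v); return C+d*(h-C[2])/d[2]
def load(n): return pickle.load(open(n+'.pkl','rb'))
def cloud(s):
    K=s['K'];H,W=s['z_map'].shape
    uu,vv=np.meshgrid(np.arange(W),np.arange(H)); a=(uu-K[0,2])/K[0,0]; b=(vv-K[1,2])/K[1,1]; x,y=a,b
    for _ in range(20):
        f=1+s['k1']*(x*x+y*y); x,y=a/f,b/f
    z=s['z_map']; P=np.stack([x*z,y*z,z],-1)-s['t']; return P@s['R']
E
python3 - <<'E'
from rig import monitor,snapshot
import pickle,cv2
for n in('top','side'):
    s=snapshot(n);pickle.dump(s,open(n+'.pkl','wb'));cv2.imwrite(f'pics/{n}.png',cv2.resize(s['image'],(800,600)))
    print(n,s['K'].round(1).tolist(),s['k1'],(-s['R'].T@s['t']).round())
print(monitor.read_state())
E
```

```text
top [[349.4, 0.0, 258.0], [0.0, 349.4, 191.8], [0.0, 0.0, 1.0]] 0.022728512209321126 [413.  25. 870.]
side [[464.6, 0.0, 254.3], [0.0, 464.6, 191.0], [0.0, 0.0, 1.0]] -0.08039188907615036 [  56. 1017.  853.]
{'clock': 0.1, 'joints': array([ 1.30040976,  0.33281961, -0.064683  ,  1.46086182,  0.02158014,
        1.34990707, -0.0884681 ]), 'qd': array([-4.47048009e-04, -1.72354795e-03, -6.80378302e-04, -1.64910633e-03,
       -3.90769397e-05, -1.10019821e-03, -3.16057558e-04]), 'effort': array([ 1.45974063e-03, -6.24552655e+01,  2.46927794e-02, -3.90723753e+01,
       -6.14782283e-02,  3.65536648e-02,  3.85859289e-05]), 'tcp_pos': array([ 153.19297628, -605.57084221,  221.82448066]), 'orientation': array([ 9.92332927e-01,  1.23591819e-01, -1.02848750e-04, -6.42552348e-04]), 'contact_force': array([-0.30461689,  0.0206417 ,  0.43669568]), 'torque': array([-0.02336016, -0.03299616, -0.0388463 ]), 'grip_force': 0.0, 'width': 87.33731126802749}
```

View pics/top.png

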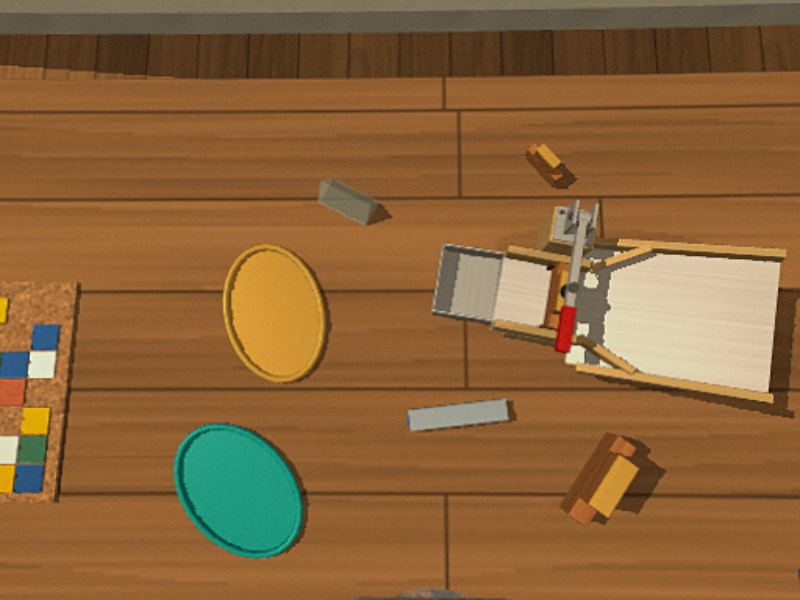

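View pics/side.png

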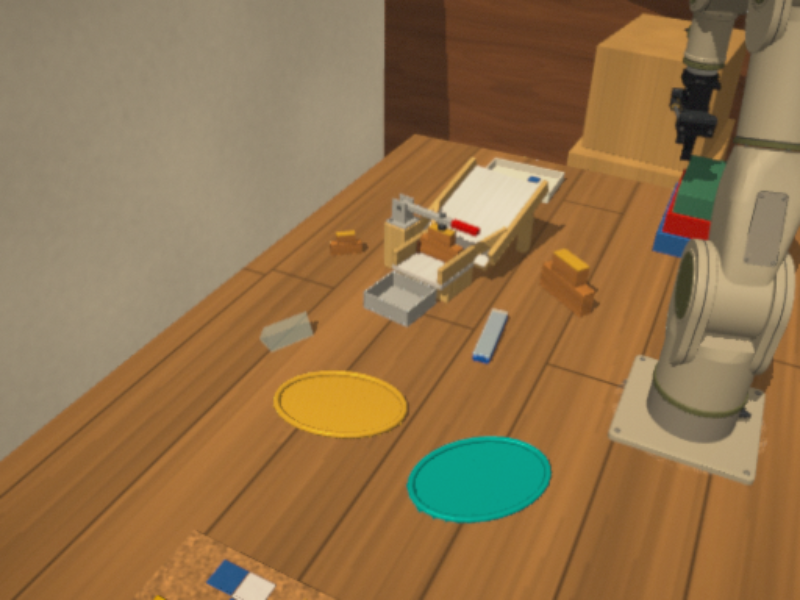

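The top picture shows three gates: small at (550,165), large at (600,480), and the one in the chute under the red grip at (562,290). The chute gate is the middle-sized one and sits in the guides. There are two oval trays: yellow brass at (275,313) and teal at (240,490). The yellow one fits the description.

```bash
python3 - <<'E'
from h import *
for n in('top','side'):
    s=load(n);P=cloud(s);hsv=cv2.cvtColor(s['image'],cv2.COLOR_BGR2HSV);h,S,V=cv2.split(hsv)
    red=((h<5)|(h>175))&(S>200)&(V>100)
    k,l,st,c=cv2.connectedComponentsWithStats(red.astype(np.uint8))
    for i in range(1,k):
        if st[i,4]>30:
            m=l==i;p=P[m];p=p[np.isfinite(p).all(1)]
            (r,sz,a)=cv2.minAreaRect(np.argwhere(m)[:,::-1].astype(np.float32))
            print(n,'red',c[i].round(1),st[i],'med',np.median(p,0).round(),'plane155',plane(s,*c[i],153).round(1),r,sz,a)
    br=(abs(h.astype(int)-21)<6)&(S>170)&(V>130)
    k,l,st,c=cv2.connectedComponentsWithStats(br.astype(np.uint8))
    for i in range(1,k):
        if st[i,4]>1500:
            cn=max(cv2.findContours((l==i).astype(np.uint8),0,2)[0],key=cv2.contourArea).reshape(-1,2)
            w=np.array([plane(s,u,v,8)[:2] for u,v in cn],np.float32)
            print(n,'brass',c[i].round(),cv2.fitEllipse(w),np.median(P[l==i],0).round(1))
        elif st[i,4]>15: print(n,'strip',c[i].round(1),st[i,4],np.median(P[l==i],0).round(1))
s=load('top');P=cloud(s)
# chute board edges, pedestal: heights
for q in [(508,250),(560,262),(494,326),(560,345),(783,250),(772,400),(442,246),(433,316),(565,275),(556,318),(577,225)]:
    u,v=q[0]*.64,q[1]*.64;print(q,dep(s,u,v).round(1))
im=s['image'][120:260,270:512]
cv2.imwrite('pics/crop.png',cv2.resize(im,None,fx=3.3,fy=3.3,interpolation=2))
E
```

```text
top red [361.4 210.3] [355 196  14  30 265] med [ 494. -171.  155.] plane155 [ 494.2 -172.1  153. ] (361.5, 210.50001525878906) (9.565704345703125, 29.113014221191406) 8.972626686096191
top strip [350.8  99.3] 116 [ 780.6 -186.9   51.8]
top brass [175. 200.] ((539.1701049804688, 251.40634155273438), (156.47772216796875, 227.74009704589844), 106.42182159423828) [535.2 248.9   5.7]
top strip [359.9 178.4] 49 [ 567.  -179.9  125.1]
top strip [357.5 192.9] 43 [ 535.  -173.2  125.5]
top strip [  1.7 197.4] 75 [545.5 681.4  10.9]
top strip [ 21.9 268.8] 310 [370.  611.9  10.2]
top strip [392.2 310.7] 607 [ 288.8 -241.    97.4]
top strip [  4.  305.5] 170 [286.8 643.2  10. ]
side red [438.8 144. ] [425 130  29  23 352] med [ 102. -537.   81.] plane155 [  97.5 -393.1  153. ] (440.0588684082031, 141.7647247314453) (28.134132385253906, 17.947635650634766) 14.03624439239502
side red [297.1 145.2] [289 141  17   9  74] med [ 492. -170.  153.] plane155 [ 492.3 -168.3  153. ] (296.96551513671875, 145.08621215820312) (17.08397102355957, 4.270992755889893) 21.801406860351562
side strip [282.3 147.2] 54 [ 543.  -179.5  124.8]
side strip [220.5 148.9] 56 [ 782.9 -194.    49.9]
side strip [365.3 165.7] 191 [ 293.1 -245.3   96.4]
side brass [217. 258.] ((539.2080078125, 246.71656799316406), (166.4245147705078, 231.05979919433594), 105.95221710205078) [537.3 248.8   5.7]
side strip [101.4 382.1] 22 [559.8 675.1   7.4]
(508, 250) [ 617.2 -112.9   89. ]
(560, 262) [ 598.9 -187.7   88.6]
(494, 326) [506.1 -90.5  82.3]
(560, 345) [ 472.5 -164.2  156.3]
(783, 250) [ 594.2 -450.9  168.4]
(772, 400) [ 403.7 -417.4  166.6]
(442, 246) [648.1 -21.3  -1.1]
(433, 316) [531.8  -5.4   1.9]
(565, 275) [ 571.7 -183.7  125.5]
(556, 318) [ 515.8 -176.3   95.9]
(577, 225) [ 636.5 -197.   147.2]
```

View pics/crop.png

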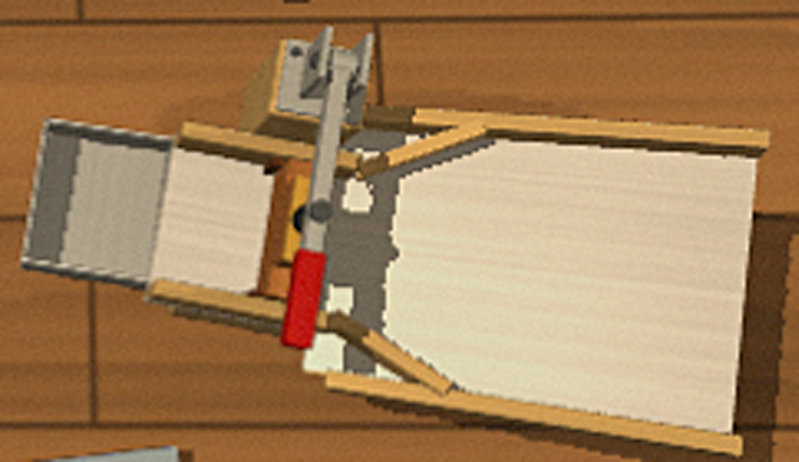

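The crop confirms the clamp over the middle gate in the chute, with the red grip at crop (303,298) and the brass strip beside the arm at (292,230). Next I refine the stand's yaw.

```bash
python3 - <<'E'
from h import *
def yaw(p):
    c=np.median(p,0); v=np.linalg.svd(p-p.mean(0))[2][0]; a=np.degrees(np.arctan2(v[1],v[0])); return p.mean(0).round(1),len(p),((a+90)%180-90).round(1)
for n in('top','side'):
    s=load(n);P=cloud(s);X,Y,Z=P[...,0],P[...,1],P[...,2]
    box=(X>440)&(X<700)&(Y>-260)&(Y<-60)
    hsv=cv2.cvtColor(s['image'],cv2.COLOR_BGR2HSV);h,S,V=cv2.split(hsv)
    red=((h<5)|(h>175))&(S>150)
    print(n,'arm',yaw(P[box&(Z>142)&(Z<175)&(X<600)][:,:2]),'grip',yaw(P[box&red&(Z>130)][:,:2]))
    for lo,hi in((560,640),(460,520)):
        print('wall',yaw(P[(X>lo)&(X<hi)&(Y>-150)&(Y<-90)&(Z>86)&(Z<94)][:,:2]))
    print('strip',yaw(P[box&(Z>121)&(Z<129)][:,:2]), 'gateshoulder',yaw(P[box&(Z>93)&(Z<98)&(Y<-150)&(Y>-210)][:,:2]))
    g=P[box&red&(Z>150)];print(g[:,:2].min(0).round(),g[:,:2].max(0).round())
E
```

```text
top arm (array([ 525.3, -178.7]), 548, np.float64(-11.4)) grip (array([ 494.5, -171.9]), 274, np.float64(-11.8))
wall (array([ 616.4, -131.3]), 89, np.float64(78.2))
wall (array([ 505.1, -120.3]), 149, np.float64(78.6))
strip (array([ 567. , -180.5]), 113, np.float64(-10.1)) gateshoulder (array([ 557.9, -179.5]), 132, np.float64(-5.3))
[ 464. -187.] [ 526. -160.]
side arm (array([ 524.3, -177.7]), 225, np.float64(-11.3)) grip (array([ 492.8, -170.8]), 99, np.float64(-11.8))
wall (array([ 614.2, -131.1]), 32, np.float64(82.3))
wall (array([ 503.2, -118.9]), 52, np.float64(77.6))
strip (array([ 576.8, -188.2]), 93, np.float64(-10.5)) gateshoulder (array([ 569.4, -180.6]), 105, np.float64(-0.6))
[ 464. -187.] [ 524. -158.]
```

Call:
{"name": "carry_out", "arguments": {
  "rows": [
    [1,[0.12,0.15,0.02],[0,0,-0.115]],
    [1,[0.24,0.3,0.04],[0,0,-0.23]],
    [1,[0.36,0.45,0.06],[0,0,-0.345]],
    [1,[0.48,0.6,0.08],[0,0,-0.46]],
    [1,[0.6,0.75,0.08],[0,0,-0.573]]
  ]
}}

```text
clock: 0.6
tcp_pos: [304.3, -416.8, 243.1]
orientation: [0.995, -0.103, 0.0, 0.0]
contact_force: [0.5, -0.3, -0.7]
width: 87.0
grip_force: 0.0
```

Call:
{"name": "carry_out", "arguments": {
  "rows": [
    [1,[0.11,0.15,0],[0,0,0]],
    [1,[0.23,0.3,0],[0,0,0]],
    [1,[0.35,0.45,0],[0,0,0]],
    [1,[0.46,0.6,0],[0,0,0]],
    [1,[0.57,0.74,0],[0,0,0]]
  ]
}}

```text
clock: 1.1
tcp_pos: [446.5, -231.4, 242.5]
orientation: [0.995, -0.101, -0.0, 0.0]
contact_force: [0.5, 0.3, 0.9]
width: 86.8
grip_force: 0.0
```

Call:
{"name": "carry_out", "arguments": {
  "rows": [
    [1,[0.1,0.13,0],[0,0,0]],
    [1,[0.194,0.247,0],[0,0,0]],
    [1,[0.194,0.247,-0.08],[0,0,0]],
    [1,[0.194,0.247,-0.08],[0,0,0]]
  ]
}}

```text
clock: 1.5
tcp_pos: [493.4, -170.5, 220.2]
orientation: [0.995, -0.1, -0.002, -0.001]
contact_force: [-0.4, -0.3, -0.3]
width: 87.1
grip_force: 0.0
```

```bash
python3 - <<'E'
from rig import monitor,snapshot
from h import *
print(monitor.read_state()['tcp_pos'])
s=snapshot('wrist');P=cloud(s);h,S,V=cv2.split(cv2.cvtColor(s['image'],cv2.COLOR_BGR2HSV))
m=((h<5)|(h>175))&(S>150)&(P[...,2]>120)&(P[...,2]<175)
p=P[m];print(len(p),p.mean(0),np.percentile(p,[3,97],0))
q=p[p[:,2]>150][:,:2]
if len(q)>9:print(cv2.minAreaRect(q.astype(np.float32)))
cv2.imwrite('pics/w1.png',s['image'])
E
```

```text
[ 493.39094317 -170.45198521  220.18246936]
1573 [ 496.42117677 -174.83237406  154.82540083] [[ 467.58906056 -185.95087764  153.16626154]
 [ 522.78978221 -164.12276979  156.19414208]]
((494.68096923828125, -174.7406463623047), (17.85789680480957, 60.255653381347656), 78.3124771118164)
```

View pics/w1.png

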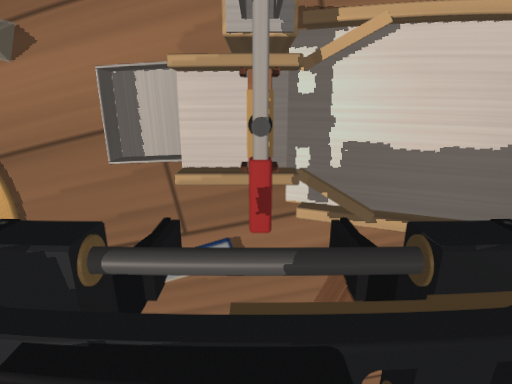

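The wrist view shows the red grip centred between the fingers at pixel (260,195), with its yaw matching.

Call:
{"name": "carry_out", "arguments": {
  "rows": [
    [1,[0,-0.006,-0.2],[0,0,0]],
    [1,[0,-0.006,-0.38],[0,0,0]],
    [1,[0,-0.006,-0.38],[0,0,0]],
    [-1,[0,-0.006,-0.38],[0,0,0]],
    [-1,[0,-0.006,-0.38],[0,0,0]]
  ]
}}

```text
clock: 2.05
tcp_pos: [495.8, -174.0, 130.5]
orientation: [0.995, -0.101, 0.002, 0.001]
contact_force: [-0.2, 0.2, 0.4]
width: 78.0
grip_force: 0.0
```

Call:
{"name": "carry_out", "arguments": {
  "rows": [
    [-1,[0,0,0],[0,0,0]],
    [-1,[0,0,0],[0,0,0]],
    [-1,[0,0,0],[0,0,0]]
  ]
}}

```text
clock: 2.35
tcp_pos: [494.7, -173.4, 128.5]
orientation: [0.995, -0.101, 0.001, 0.0]
contact_force: [0.0, -0.1, 1.2]
width: 55.1
grip_force: 0.0
```

Call:
{"name": "carry_out", "arguments": {
  "rows": [
    [-1,[0,0,0],[0,0,0]],
    [-1,[0,0,0],[0,0,0]],
    [-1,[0,0,0],[0,0,0]],
    [-1,[0,0,0],[0,0,0]],
    [-1,[0,0,0],[0,0,0]]
  ]
}}

```text
clock: 2.85
tcp_pos: [494.0, -174.5, 127.5]
orientation: [0.995, -0.101, -0.0, 0.001]
contact_force: [-0.6, -4.8, -0.4]
width: 17.4
grip_force: 30.0
```

Call:
{"name": "carry_out", "arguments": {
  "rows": [
    [-1,[0,0,0],[0,0,0]],
    [-1,[0,0,0],[0,0,0]]
  ]
}}

```text
clock: 3.05
tcp_pos: [494.0, -174.5, 127.5]
orientation: [0.995, -0.101, -0.0, 0.001]
contact_force: [-1.8, -5.6, -0.6]
width: 17.5
grip_force: 30.0
```

```bash
python3 - <<'E'
import numpy as np
for t in np.arange(.15,1.51,.15):
    d=155*(1-np.cos(t)); print(round(t,2),(np.array([d*.979,-d*.203,155*np.sin(t)])/250).round(3).tolist())
E
```

```text
0.15 [0.007, -0.001, 0.093]
0.3 [0.027, -0.006, 0.183]
0.45 [0.06, -0.013, 0.27]
0.6 [0.106, -0.022, 0.35]
0.75 [0.163, -0.034, 0.423]
0.9 [0.23, -0.048, 0.486]
1.05 [0.305, -0.063, 0.538]
1.2 [0.387, -0.08, 0.578]
1.35 [0.474, -0.098, 0.605]
1.5 [0.564, -0.117, 0.618]
```

Call:
{"name": "carry_out", "arguments": {
  "rows": [
    [-1,[0.007,-0.005,0.093],[0,0,0]],
    [-1,[0.027,-0.01,0.183],[0,0,0]],
    [-1,[0.06,-0.017,0.27],[0,0,0]],
    [-1,[0.106,-0.026,0.35],[0,0,0]],
    [-1,[0.106,-0.026,0.35],[0,0,0]]
  ]
}}

```text
clock: 3.55
tcp_pos: [521.2, -180.0, 217.1]
orientation: [0.995, -0.101, 0.0, 0.0]
contact_force: [-9.5, -0.0, 4.7]
width: 17.9
grip_force: 30.0
```

Call:
{"name": "carry_out", "arguments": {
  "rows": [
    [-1,[0.057,-0.012,0.073],[0,0,0]],
    [-1,[0.124,-0.026,0.136],[0,0,0]],
    [-1,[0.199,-0.041,0.188],[0,0,0]],
    [-1,[0.281,-0.058,0.228],[0,0,0]],
    [-1,[0.368,-0.076,0.255],[0,0,0]]
  ]
}}

```text
clock: 4.05
tcp_pos: [612.6, -198.4, 278.6]
orientation: [0.995, -0.101, -0.001, -0.0]
contact_force: [-2.8, 1.3, -1.9]
width: 18.0
grip_force: 30.0
```

Call:
{"name": "carry_out", "arguments": {
  "rows": [
    [-1,[0.09,-0.019,0.013],[0,0,0]],
    [-1,[0.09,-0.019,0.013],[0,0,0]],
    [1,[0.09,-0.019,0.013],[0,0,0]],
    [1,[0.09,-0.019,0.013],[0,0,0]],
    [1,[0.09,-0.019,0.013],[0,0,0]]
  ]
}}

```text
clock: 4.55
tcp_pos: [634.9, -203.4, 281.8]
orientation: [0.995, -0.101, -0.0, 0.0]
contact_force: [-0.2, -0.2, -0.3]
width: 34.6
grip_force: 0.0
```

Call:
{"name": "carry_out", "arguments": {
  "rows": [
    [1,[0,0,0],[0,0,0]],
    [1,[0,0,0],[0,0,0]],
    [1,[0,0,0],[0,0,0]],
    [1,[0,0,0.1],[0,0,0]],
    [1,[0,0,0.2],[0,0,0]]
  ]
}}

```text
clock: 5.05
tcp_pos: [634.9, -203.4, 332.1]
orientation: [0.995, -0.101, -0.001, -0.0]
contact_force: [0.5, -0.3, 0.7]
width: 73.6
grip_force: 0.0
```

Call:
{"name": "carry_out", "arguments": {
  "rows": [
    [1,[-0.18,0.04,0],[0,0,0]],
    [1,[-0.35,0.08,0],[0,0,0]],
    [1,[-0.35,0.08,-0.2],[0,0,0]],
    [1,[-0.35,0.08,-0.35],[0,0,0]],
    [1,[-0.35,0.08,-0.35],[0,0,0]]
  ]
}}

```text
clock: 5.55
tcp_pos: [545.0, -183.2, 240.1]
orientation: [0.995, -0.101, -0.004, -0.001]
contact_force: [-1.1, -0.5, 0.3]
width: 86.5
grip_force: 0.0
```

```bash
python3 - <<'E'
from rig import monitor,snapshot
from h import *
print(monitor.read_state()['tcp_pos'])
s=snapshot('wrist');P=cloud(s)
w=cv2.resize(s['image'],(400,300)); s2=snapshot('side')
hsv=cv2.cvtColor(s['image'],cv2.COLOR_BGR2HSV);h,S,V=cv2.split(hsv)
m=(P[...,2]>119)&(P[...,2]<131)&(abs(P[...,0]-548)<50)&(abs(P[...,1]+183)<30)
q=P[m];print(len(q),q.mean(0),cv2.minAreaRect(q[:,:2].astype(np.float32)))
P=cloud(s2);X,Y,Z=P[...,0],P[...,1],P[...,2];m=(Z>119)&(Z<131)&(abs(X-548)<50)&(abs(Y+183)<30);q=P[m]
if len(q):print(len(q),q.mean(0),cv2.minAreaRect(q[:,:2].astype(np.float32)))
cv2.imwrite('pics/w2.png',np.hstack([w,cv2.resize(s2['image'][80:230,200:400],(400,300))]))
E
```

```text
[ 544.96234219 -183.1657129   240.07236143]
1372 [ 549.01391259 -185.87172601  125.08198566] ((548.0591430664062, -185.85543823242188), (21.49729347229004, 56.40995788574219), 77.94288635253906)
83 [ 547.80724126 -183.37716654  124.55379364] ((547.591796875, -186.5079803466797), (26.83863639831543, 59.181819915771484), 81.72022247314453)
```

View pics/w2.png

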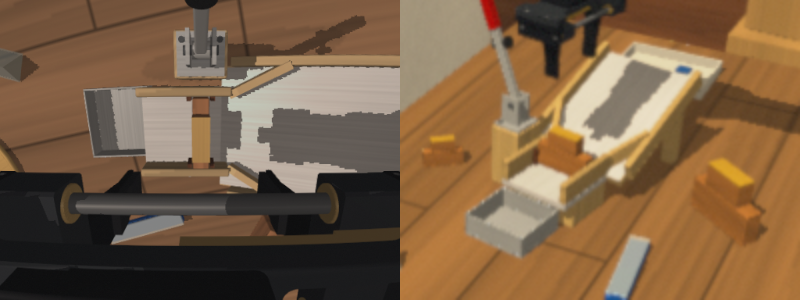

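The clamp is upright and leaning back. The gate sits in its guides with its top strip at wrist (202,140), measuring 22 x 56 mm, so it is the middle-sized one.

Call:
{"name": "carry_out", "arguments": {
  "rows": [
    [1,[0,-0.006,-0.18],[0,0,0]],
    [1,[0,-0.006,-0.36],[0,0,0]],
    [1,[0,-0.006,-0.5],[0,0,0]],
    [1,[0,-0.006,-0.61],[0,0,0]],
    [1,[0,-0.006,-0.61],[0,0,0]]
  ]
}}

```text
clock: 6.15
tcp_pos: [547.4, -184.7, 90.7]
orientation: [0.995, -0.101, -0.001, -0.0]
contact_force: [0.6, 0.8, 1.3]
width: 87.1
grip_force: 0.0
```

Call:
{"name": "carry_out", "arguments": {
  "rows": [
    [-1,[0,0,0],[0,0,0]],
    [-1,[0,0,0],[0,0,0]],
    [-1,[0,0,0],[0,0,0]],
    [-1,[0,0,0],[0,0,0]],
    [-1,[0,0,0],[0,0,0]]
  ]
}}

```text
clock: 6.65
tcp_pos: [548.1, -185.1, 92.8]
orientation: [0.995, -0.101, 0.0, 0.0]
contact_force: [0.1, -0.6, 0.1]
width: 54.8
grip_force: 0.0
```

Call:
{"name": "carry_out", "arguments": {
  "rows": [
    [-1,[0,0,0],[0,0,0]],
    [-1,[0,0,0],[0,0,0]],
    [-1,[0,0,0],[0,0,0]],
    [-1,[0,0,0],[0,0,0]],
    [-1,[0,0,0],[0,0,0]]
  ]
}}

```text
clock: 7.15
tcp_pos: [547.8, -184.9, 92.0]
orientation: [0.995, -0.101, -0.0, 0.0]
contact_force: [0.6, -0.5, -0.7]
width: 22.0
grip_force: 29.9
```

Call:
{"name": "carry_out", "arguments": {
  "rows": [
    [-1,[0,0,0.06],[0,0,0]],
    [-1,[0,0,0.15],[0,0,0]],
    [-1,[0,0,0.25],[0,0,0]],
    [-1,[0,0,0.36],[0,0,0]],
    [-1,[0,0,0.48],[0,0,0]]
  ]
}}

```text
clock: 7.65
tcp_pos: [547.5, -184.8, 213.9]
orientation: [0.995, -0.101, -0.0, -0.0]
contact_force: [0.3, -0.9, -1.7]
width: 22.0
grip_force: 29.9
```

Call:
{"name": "carry_out", "arguments": {
  "rows": [
    [-1,[0,0.05,0.08],[0,0,0.06]],
    [-1,[0,0.15,0.08],[0,0,0.15]],
    [-1,[-0.01,0.28,0.08],[0,0,0.25]],
    [-1,[-0.01,0.43,0.08],[0,0,0.36]],
    [-1,[-0.02,0.58,0.08],[0,0,0.47]]
  ]
}}

```text
clock: 8.15
tcp_pos: [541.4, -35.8, 230.7]
orientation: [0.996, 0.088, -0.001, -0.0]
contact_force: [1.0, 1.3, -2.7]
width: 21.7
grip_force: 29.9
```

Call:
{"name": "carry_out", "arguments": {
  "rows": [
    [-1,[-0.005,0.15,0],[0,0,0.05]],
    [-1,[-0.01,0.33,0],[0,0,0.1]],
    [-1,[-0.012,0.51,0],[0,0,0.15]],
    [-1,[-0.015,0.69,0],[0,0,0.15]],
    [-1,[-0.016,0.87,0],[0,0,0.15]]
  ]
}}

```text
clock: 8.65
tcp_pos: [536.2, 181.6, 230.9]
orientation: [0.989, 0.145, -0.001, 0.0]
contact_force: [1.6, -0.9, -1.8]
width: 21.5
grip_force: 29.9
```

Call:
{"name": "carry_out", "arguments": {
  "rows": [
    [-1,[0,0.15,0],[0,0,0]],
    [-1,[0,0.23,0],[0,0,0]],
    [-1,[0,0.285,0],[0,0,0]],
    [-1,[0,0.285,-0.1],[0,0,0]],
    [-1,[0,0.285,-0.1],[0,0,0]]
  ]
}}

```text
clock: 9.15
tcp_pos: [536.3, 248.8, 203.6]
orientation: [0.99, 0.143, -0.003, 0.001]
contact_force: [-0.2, -0.8, -1.4]
width: 21.9
grip_force: 29.9
```

```bash
python3 - <<'E'
from rig import monitor,snapshot
from h import *
r=monitor.read_state();print(r['tcp_pos'],r['orientation'],r['width'],r['grip_force'])
w=snapshot('wrist');s=snapshot('side')
P=cloud(w);h,S,V=cv2.split(cv2.cvtColor(w['image'],cv2.COLOR_BGR2HSV))
m=(abs(h.astype(int)-21)<7)&(S>150)&(P[...,2]<20);q=P[m]
if len(q): print('tray',len(q),q.min(0).round(),q.max(0).round(),np.median(q,0).round(1))
cv2.imwrite('pics/w3.png',np.hstack([cv2.resize(w['image'],(400,300)),cv2.resize(s['image'],(400,300))]))
E
```

```text
[536.31801316 248.77460712 203.63314677] [ 9.89662531e-01  1.43385923e-01 -2.79499020e-03  8.60183278e-04] 21.871113142436485 29.946664409944788
```

View pics/w3.png

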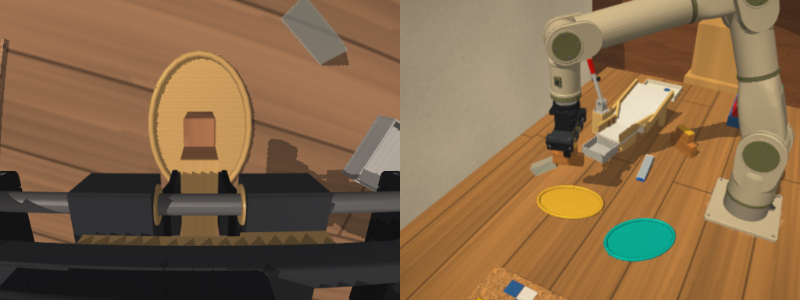

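The wrist view shows the held gate at (200,135) over the brass tray, parallel to its long axis. The tray is undisturbed at (570,200) in the side view.

Call:
{"name": "carry_out", "arguments": {
  "rows": [
    [-1,[0.006,0.002,-0.15],[0,0,0]],
    [-1,[0.006,0.002,-0.32],[0,0,0]],
    [-1,[0.006,0.002,-0.47],[0,0,0]],
    [-1,[0.006,0.002,-0.57],[0,0,0]],
    [-1,[0.006,0.002,-0.6],[0,0,0]]
  ]
}}

```text
clock: 9.75
tcp_pos: [539.3, 248.1, 55.2]
orientation: [0.99, 0.142, -0.002, 0.001]
contact_force: [-0.0, 0.8, -1.1]
width: 21.6
grip_force: 29.9
```

Call:
{"name": "carry_out", "arguments": {
  "rows": [
    [-1,[0,0,-0.02],[0,0,0]],
    [-1,[0,0,-0.04],[0,0,0]],
    [-1,[0,0,-0.052],[0,0,0]],
    [-1,[0,0,-0.06],[0,0,0]],
    [-1,[0,0,-0.06],[0,0,0]]
  ]
}}

```text
clock: 10.25
tcp_pos: [540.5, 249.4, 42.4]
orientation: [0.99, 0.142, 0.0, 0.0]
contact_force: [-0.8, 0.2, -1.3]
width: 21.6
grip_force: 29.9
```

Not in contact yet (about -1.4 N, the gate's weight), so I lower by small steps.

Call:
{"name": "carry_out", "arguments": {
  "rows": [
    [-1,[0,0,-0.004],[0,0,0]],
    [-1,[0,0,-0.004],[0,0,0]],
    [-1,[0,0,-0.004],[0,0,0]]
  ]
}}

```text
clock: 10.55
tcp_pos: [540.4, 249.4, 41.2]
orientation: [0.99, 0.142, 0.0, 0.0]
contact_force: [-0.2, 0.2, -1.8]
width: 21.3
grip_force: 29.9
```

Call:
{"name": "carry_out", "arguments": {
  "rows": [
    [-1,[0,0,-0.004],[0,0,0]],
    [-1,[0,0,-0.004],[0,0,0]],
    [-1,[0,0,-0.004],[0,0,0]]
  ]
}}

```text
clock: 10.85
tcp_pos: [540.5, 249.4, 41.0]
orientation: [0.99, 0.142, 0.0, 0.0]
contact_force: [-2.6, -2.1, 6.7]
width: 21.5
grip_force: 29.9
```

Contact. I release, wait for full opening, and rise straight up.

Call:
{"name": "carry_out", "arguments": {
  "rows": [
    [1,[0,0,0.002],[0,0,0]],
    [1,[0,0,0.002],[0,0,0]],
    [1,[0,0,0.002],[0,0,0]],
    [1,[0,0,0.002],[0,0,0]],
    [1,[0,0,0.002],[0,0,0]]
  ]
}}

```text
clock: 11.35
tcp_pos: [540.3, 249.3, 40.5]
orientation: [0.99, 0.142, -0.0, 0.0]
contact_force: [0.3, 0.2, -0.4]
width: 54.2
grip_force: 0.0
```

Call:
{"name": "carry_out", "arguments": {
  "rows": [
    [1,[0,0,0],[0,0,0]],
    [1,[0,0,0.1],[0,0,0]],
    [1,[0,0,0.3],[0,0,0]],
    [1,[0,0,0.5],[0,0,0]],
    [1,[0,0,0.65],[0,0,0]]
  ]
}}

```text
clock: 11.85
tcp_pos: [540.6, 249.8, 206.3]
orientation: [0.99, 0.142, 0.001, -0.0]
contact_force: [0.8, -0.4, 0.2]
width: 85.6
grip_force: 0.0
```

Call:
{"name": "carry_out", "arguments": {
  "rows": [
    [1,[-0.1,-0.15,0.05],[0,0,0]],
    [1,[-0.2,-0.3,0.05],[0,0,0]],
    [1,[-0.3,-0.45,0.05],[0,0,0]],
    [1,[-0.4,-0.6,0.05],[0,0,0]],
    [1,[-0.4,-0.6,0.05],[0,0,0]]
  ]
}}

```text
clock: 12.35
tcp_pos: [438.4, 94.4, 215.6]
orientation: [0.99, 0.139, -0.0, 0.002]
contact_force: [0.1, -0.2, -0.7]
width: 87.5
grip_force: 0.0
```

```bash
python3 - <<'E'
from rig import monitor,snapshot
from h import *
r=monitor.read_state();print(r['tcp_pos'],r['width'],r['contact_force'])
a=snapshot('top');s=snapshot('side')
for c in(a,s):
    P=cloud(c);m=(abs(P[...,0]-540)<60)&(abs(P[...,1]-249)<50)&(P[...,2]>66)&(P[...,2]<82);q=P[m]
    print(len(q),q.mean(0) if len(q) else'',cv2.minAreaRect(q[:,:2].astype(np.float32)) if len(q)>5 else '')
cv2.imwrite('pics/w4.png',np.hstack([cv2.resize(a['image'],(400,300)),cv2.resize(s['image'],(400,300))]))
E
```

```text
[438.35916411  94.35092411 215.55863359] 87.51867545385765 [ 0.13265332 -0.24862418 -0.73970099]
0  
190 [539.55176478 249.99340656  73.78226762] ((540.70068359375, 248.1132354736328), (57.02985382080078, 27.226043701171875), 14.589080810546875)
```

View pics/w4.png

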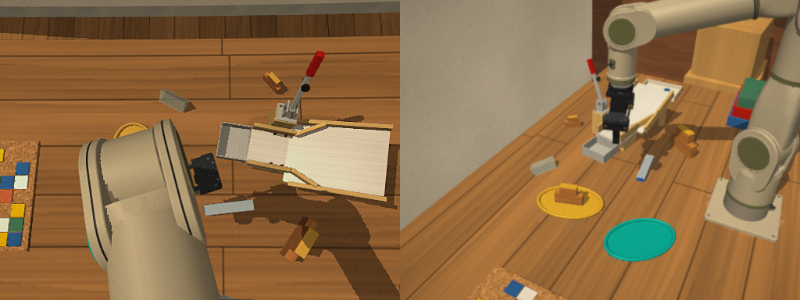

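The side view shows the gate standing upright in the brass tray at (570,195), lengthwise along it. The clamp is open, leaning back at (593,75), and the robot is clear.

```bash
python3 -c "
from rig import order;print(order.sign_off())"
```

```text
the job is handed in; nothing more can be done
None
```

I handed the job in at about 12.5 s: the clamp is flipped open, and the middle-sized gate stands upright along the brass tray, within about 2 mm of its middle; sign-off gave no verdict.

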